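# Free the blocked recess and rack the tall lens case

## Robot

A 7-joint arm with a two-finger parallel gripper is mounted at the origin on a cart in front of the work surface, level with it; the furniture and walls round the work are solid. World frame = base frame: x ahead of the robot, y to its left, z up, the work surface at z = 0. Lengths are in m, angles in rad, forces in N, time in s.
With the tool pointing down it reaches from about 0.425 to 0.925 m from the base axis. Payload 6.8 kg.
Tool frame: the origin (TCP) lies on the centre line of the jaws, within the pads' length; the fingertips stand 11 mm ahead of it and the grasp point (between the pads) lies 8 mm behind it; z points along the fingers, y is the direction in which the jaws open and shut (so a half turn about z gives the same grasp; the last joint's range is limited). The gripper opens to 85 mm and grips with 20 to 120 N. Pads are 22 mm wide; open, the fingers measure 114 mm over their backs; the gripper's body (76 mm by 85 mm) begins 54 mm behind the grasp point. The pads swing forward as they close: fully open they stand 13 mm farther back than shut.
Start: joints at [1.125, 0.477, 0.022, 1.555, -0.011, 1.109, -0.083], TCP at [0.224, -0.637, 0.218] pointing down, gripper open.
Joint ranges: [-2.96, 2.96], [-0.34, 2.1], [-1.41, 1.46], [0.24, 2.44], [-1.37, 4.51], [0.17, 1.92], [-2.96, 2.96]. Speed limits (rad/s): [2.39, 2.39, 3.14, 3.14, 3.14, 3.14, 3.14].

## Interface

Orientations are given as a rotation vector (axis times angle).
In Python, from bench import r gives the robot as it stands.
- The arm moves only by the tool send_rows, never from a script. Its argument "deltas" is a list of rows, each a list of 7 numbers: the opening, from 0 (shut) to 1 (fully open), then the shift along the tool's x, y, z as a fraction of full scale, then the turn, a rotation vector about the tool's x, y, z as a fraction of full scale. In form: [[hand, x, y, z, ax, ay, az], ...]. A call has 1 to 20 rows; each row is the pose to reach, as a shift and turn from the pose commanded when the call began, along the tool's axes at that moment, turning the shorter way round; what a row does not reach only later rows make up. Full scale, the value 1, is 150 mm for a shift and 180 degrees for a turn. A row lasts 1/12 s, in which the tool goes at most 41.7 mm and 7.16 degrees, less where a joint would pass 70% of its speed; a pose out of reach is approached as far as the arm can. A call with a number of a shift or a turn outside -1 to 1 is refused whole. A call with a gripper value outside its range is refused whole. The fingers move at their own pace and stop on an object; "squeeze" is the grip in N (left out, the last holds). Time passes only in rows, so rows that repeat a pose let the fingers close. It gives the time, the measured TCP pose, the force and the opening at its end, in the units of the state.
- r.get_obs(): the state, without advancing time (a new reading comes with each control period).
- r.grab_frame(name): name is "side" or "top"; returns a dict with "pixels" (384x512x3 uint8, red, green, blue), "camera_matrix" (3x3 intrinsics, pixels), "rvec" (rotation vector, rad) and "tvec" (3), from world to camera coordinates, as OpenCV has them. Camera axes: x right, y down, z forward; pixel columns grow to the right and rows downward; lengths in m; the calibration is good to about 2 mm. A picture is of the moment at which its call begins. There is no depth.
- r.hand_in(): hands the job in, once; it reports no verdict.
The state is a dict: "clock": time; "joints": joint angles; "qvel": joint speeds; "tau": joint torques, N m; "tcp_pos": TCP position; "orientation": TCP orientation; "contact_force": force on the tool from outside, world axes, zero at the start; "moment": the same for the moment, N m; "grip_width": finger opening in m.
Only numpy, scipy, OpenCV 4.12 (cv2) and the standard library are available. Lean on these libraries where they do the work, as an engineer would, in place of code of your own. Each camera call takes 0.05 s, during which the arm holds its last target. There are 200 camera calls.

## Task

A steel gauge block has been left lying across the empty recess of the aluminium case rack. Clear it away first by laying it flat, whole on the memo pad, then stand the tall lens case (not the short one) upright in the freed recess, bottomed, cap up. Set both down gently rather than letting them drop.

Things in the scene. Friction and masses are not known exactly. Their poses are not given: they have to be found in the camera images.
- gauge_block: plain steel gauge block, a 60 x 34 x 24 mm cuboid (x, y, z), 0.37 kg or somewhat less or more, lying flat with z up across the empty recess of the rack, its underside at the rack's top face (22 mm above the worktop). Origin: centre of the underside; x along the 60 mm, y across the 34 mm width.
- memo_pad: white memo pad lying fixed on the worktop, 155 x 128 mm (x, y), its top 8 mm above the worktop. Origin: centre of the underside, z up. Behind it (x 0.59 to 0.85, y 0.20 to 0.36 in the base frame) stands a fixed hand-lever press, 0.25 m high: swing the arm over it or pass in front of it.
- tall_case: the tall lens case: round, 60 mm high, cream body 37 mm in diameter up to 38 mm, above it a black ribbed screw cap 39 mm in diameter (the cap does not turn), 50 g; stands upright on the worktop. Origin: centre of the underside, z up. A similar but shorter case, 50 mm high, also stands on the worktop, and another short one stands in the other recess of the rack.
- recess (a point): centre of the floor of the recess to be filled, 12 mm above the worktop. The rack is a fixed aluminium bar, 200 mm long (its y), 90 mm wide (its x), top face 22 mm above the worktop. The recess is round, 48 mm in diameter, 10 mm deep, flat-bottomed, with a 2 mm chamfer. The point's axes are the rack's: y along the bar, z up; the other recess, with its short case, lies 100 mm away in -y.
Mind the look-alikes: they are no part of the job. Of the things that look like the gauge_block, the smallest one is meant. What is shaped like the tall_case but brown or yellow is not meant.

How it is judged:
On the way, in this order (a step that is already met when the one before it is completed fails the run):
1. the gauge block lies flat on the memo pad, let go, the tall case not yet in the recess (x of gauge_block in the frame of memo_pad between -0.066 and 0.066 m and y of gauge_block in the frame of memo_pad between -0.054 and 0.054 m and z of gauge_block in the frame of memo_pad between 0.004 and 0.013 m and angle between gauge_block's own z axis and vertical below 0.17 rad and linear speed of gauge_block below 0.02 m/s and contact force between gauge_block and the fingers below 0.1 N and distance between tall_case and recess above 0.03 m), for 0.2 s.
2. the tall lens case stands in the freed recess (horizontal distance between tall_case and recess below 0.012 m and z of tall_case in the frame of recess between -0.006 and 0.004 m and angle between tall_case's own z axis and vertical below 0.17 rad and linear speed of tall_case below 0.02 m/s), for 0.2 s.
At the end, for the whole second after the job is handed in: Block at rest flat (within 10 degrees) on the memo pad, its centre within 66 mm (pad x) and 54 mm (pad y) of the pad's centre; tall case at rest upright (within 10 degrees), cap up, its underside within 4 mm of the recess floor and 12 mm of the recess centre (all of step 2 and x of gauge_block in the frame of memo_pad between -0.066 and 0.066 m and y of gauge_block in the frame of memo_pad between -0.054 and 0.054 m and z of gauge_block in the frame of memo_pad between 0.004 and 0.013 m and angle between gauge_block's own z axis and vertical below 0.17 rad and linear speed of gauge_block below 0.02 m/s); the robot touches nothing.
It fails at once if the gauge block is dropped or thrown (faster than 0.7 m/s within 35 mm of the worktop) (height (world z) of gauge_block below 0.035 m and linear speed of gauge_block above 0.7 m/s).
It fails at once if the tall case is dropped or thrown (faster than 0.7 m/s within 35 mm of the worktop) (height (world z) of tall_case below 0.035 m and linear speed of tall_case above 0.7 m/s).
It also fails if it takes over 61 s, if anything falls off the work surface, if the arm or the gripper's body presses on something with over 40 N, if the wrist force passes 120 N, or if a joint passes its speed limit or range.

## Working session

There is one attempt and no reset: what is moved stays moved. The work goes in short steps, Python scripts to look and compute and a tool call to move; the robot and the scene stay as the last step left them, time stands still between calls to the robot, and variables do not carry over. Pictures are saved under pics/ and viewed, about 8 in all and at most 12, crops included, and the job is handed in when it is done.

Besides the shell and the picture viewer there is one more tool, called after ">>>" by a JSON object that holds its "name" and its "arguments". send_rows: Moves the arm, as the interface text tells. Shift numbers are shares of 150 mm and turn numbers shares of 180 degrees, none past 1 either way. Its arguments: {"type":"object","properties":{"deltas":{"type":"array","items":{"type":"array","items":{"type":"number"}}},"squeeze":{"type":"number"}},"required":["deltas"]}

```bash
mkdir -p pics; ls; cat > h.py <<'E'
import numpy as np, cv2
from bench import r
def grab(n):
    f=r.grab_frame(n); f['R']=cv2.Rodrigues(np.array(f['rvec'],float))[0]; return f
def ray(f,uv,z):
    K=np.array(f['camera_matrix']);R=f['R'];t=np.array(f['tvec'],float).ravel()
    uv=np.atleast_2d(uv).astype(float)
    d=(R.T@np.linalg.inv(K)@np.c_[uv,np.ones(len(uv))].T).T
    c=-R.T@t
    return c+d*((z-c[2])/d[:,2])[:,None]
def proj(f,P):
    return cv2.projectPoints(np.atleast_2d(P).astype(float),np.array(f['rvec'],float),np.array(f['tvec'],float),np.array(f['camera_matrix']),None)[0][:,0]
def save(f,name):
    cv2.imwrite('pics/'+name,f['pixels'][:,:,::-1])
E
python3 - <<'E'
from h import *
import pickle
for n in('top','side'):
    f=grab(n);save(f,n+'0.png');pickle.dump(f,open(n+'0.pkl','wb'))
    print(n,-f['R'].T@np.array(f['tvec']).ravel(),f['camera_matrix'])
print(r.get_obs())
E
```

```text
pics
top [ 0.48654194 -0.02412658  1.19603511] [[359.79651433   0.         257.94404242]
 [  0.         359.79651433 195.12360308]
 [  0.           0.           1.        ]]
side [ 0.38099277 -0.91025903  0.61610246] [[400.55393472   0.         264.1575233 ]
 [  0.         400.55393472 189.24181176]
 [  0.           0.           1.        ]]
{'clock': 0.1, 'joints': array([ 1.12489071,  0.47773165,  0.0223118 ,  1.55629165, -0.01151298,
        1.10928143, -0.08312023]), 'qvel': array([-1.30109126e-03, -1.54744156e-03,  4.19844404e-04, -3.93001827e-03,
       -2.00233774e-04,  6.32253383e-04, -3.16530057e-07]), 'tau': array([ 4.28752508e-03, -5.97756994e+01,  1.61373217e+00, -2.81950450e+01,
        1.28920359e-02,  5.10897866e-03, -5.83513696e-06]), 'tcp_pos': array([ 0.22354773, -0.63635629,  0.21673854]), 'orientation': array([-3.09535849e+00, -5.27878903e-01,  5.55208808e-04]), 'contact_force': array([ 0.63708979, -0.50588954, -0.28611471]), 'moment': array([-0.02307683, -0.02118637,  0.02234487]), 'grip_width': 0.08507314562888349}
```

View pics/top0.png

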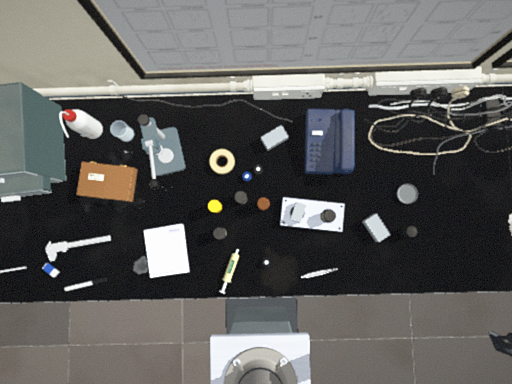

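View pics/side0.png

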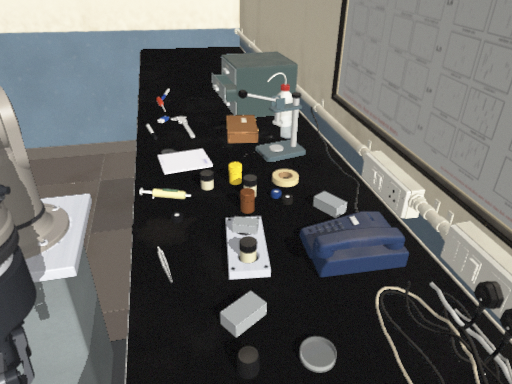

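The top view shows the rack at about (312,215) with the block over its left (+y) recess at (297,212), and the pad at (166,250). Dark-capped round things are at (220,234), (240,197) and (412,232). In the side view the candidate cases are at (207,180), (250,187) and (248,360). I'll zoom in on these.

```bash
python3 - <<'E'
from h import *
a=cv2.imread('pics/top0.png');b=cv2.imread('pics/side0.png')
z=lambda im,x0,y0,w,h,s:cv2.resize(im[y0:y0+h,x0:x0+w],None,fx=s,fy=s,interpolation=cv2.INTER_CUBIC)
A=z(b,190,150,100,75,4); B=z(b,215,205,100,75,4); C=z(a,195,180,100,75,4); D=z(b,200,300,100,75,4)
cv2.imwrite('pics/z1.png',np.vstack([np.hstack([A,B]),np.hstack([C,D])]))
E
```

```text
(no output)
```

View pics/z1.png

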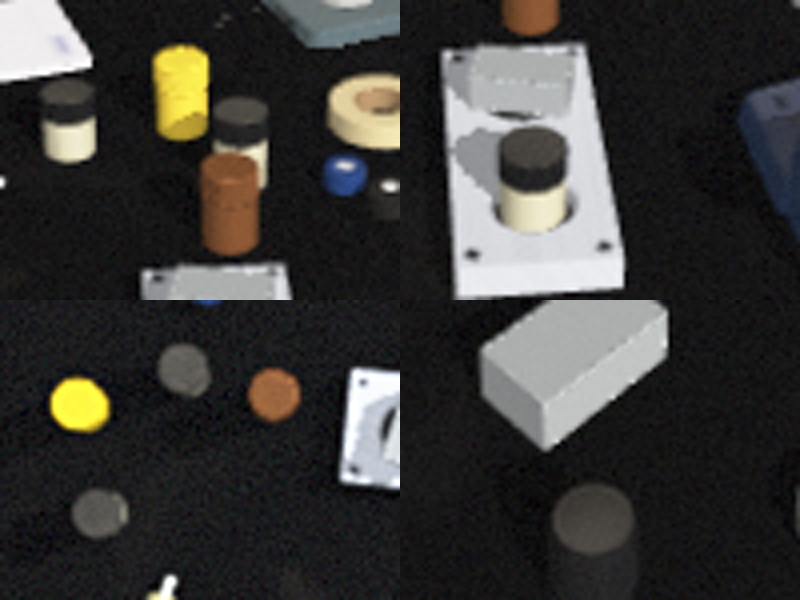

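The crops show two cream cases with black caps, near top (219.7,233) and (241,197). The brown, yellow and all-black cylinders are decoys. I'll triangulate the cap heights and measure the rack, pad and block.

```bash
python3 - <<'E'
from h import *
import pickle
T=pickle.load(open('top0.pkl','rb'));S=pickle.load(open('side0.pkl','rb'))
for n,uv in(('A',(219.7,233.2)),('B',(241.0,197.3))):
    for z in(.05,.06):
        P=ray(T,uv,z)[0]
        th=np.linspace(0,2*np.pi,60)
        ring=P+np.c_[.0195*np.cos(th),.0195*np.sin(th),0*th]
        q=proj(S,ring); b=proj(S,P*[1,1,0]+np.c_[.0185*np.cos(th),.0185*np.sin(th),0*th])
        print(n,z,P.round(4),'side centre',q.mean(0).round(1),'ring top/bot row',q[:,1].min().round(1),q[:,1].max().round(1),'base bottom row',b[:,1].max().round(1),'cols',q[:,0].min().round(1),q[:,0].max().round(1))
for c in (207,252,245,258): print(c,S['pixels'][165:200,c].sum(1)//3)
g=cv2.cvtColor(T['pixels'],cv2.COLOR_RGB2GRAY);hsv=cv2.cvtColor(T['pixels'],cv2.COLOR_RGB2HSV)
m=((g>110)&(hsv[...,1]<70)).astype(np.uint8)
n,l,st,ce=cv2.connectedComponentsWithStats(m)
for i in range(1,n):
    if st[i,4]>150 and 120<ce[i][1]<290:
        pts=cv2.findContours((l==i).astype(np.uint8),0,1)[0][0]
        rc=cv2.minAreaRect(pts); z=.022 if 280<ce[i][0]<345 else (.008 if ce[i][0]<200 else .024)
        print(st[i],rc,'z',z); print(ray(T,cv2.boxPoints(rc),z).round(4)[:,:2].tolist(), ray(T,rc[0],z)[0].round(4))
A=cv2.imread('pics/top0.png')[192:237,275:350]; B=cv2.imread('pics/side0.png')[208:280,215:280]
cv2.imwrite('pics/z2.png',np.vstack([cv2.resize(A,(800,480)[:1]+(480,),interpolation=cv2.INTER_CUBIC)]))
E
```

```text
A 0.05 [0.4785 0.1157 0.05  ] side centre [205.1 173.1] ring top/bot row 169.8 176.4 base bottom row 191.1 cols 198.2 211.7
A 0.06 [0.4786 0.1145 0.06  ] side centre [205.  170.2] ring top/bot row 167.0 173.5 base bottom row 191.3 cols 198.0 211.7
B 0.05 [0.5911 0.0458 0.05  ] side centre [248.2 180.8] ring top/bot row 177.3 184.3 base bottom row 199.2 cols 241.2 255.0
B 0.06 [0.5902 0.0452 0.06  ] side centre [247.9 177.8] ring top/bot row 174.4 181.3 base bottom row 199.4 cols 240.9 254.8
207 [237 239 242  21  36  64  67  68  69  74  77  41  33  35  35  40 135 224
 223 224 225 222 222 222 211 126  25  27  26  19  27  21  21  17  27]
252 [ 22  24  19  20  25  20  14  20  22  45  74  76  75  73  77  79  34  40
  37  38  38  96 188 213 124  85  83  82  89 101  96  96  95  96  93]
245 [ 24  22  21  21  19  19  18  12  23  28  57  72  74  73  67  40  34  30
  29  30  56 117 154 111  81  82  85  81  85  90 101  86  82  83  83]
258 [23 22 25 25 25 19 20 22 24 24 27 22 23 22 19 22 20 18 17 16 23 19 22 25
 19 23 26 23 20 22 20 24 15 22 23]
[ 66 109  37  30 647] ((84.49999237060547, 124.5), 
[... 2161 characters left out ...]
41 -0.388   0.024 ]
[ 143  223   47   55 2031] ((166.18994140625, 250.17469787597656), (50.22221374511719, 41.16899490356445), 82.40535736083984) z 0.008
[[0.5015, 0.3762], [0.5161, 0.2408], [0.3536, 0.2199], [0.3392, 0.3535]] [0.427  0.2975 0.008 ]
[ 45 235  66  27 546] ((76.9027328491211, 241.4276123046875), (19.57477569580078, 65.98919677734375), 70.34617614746094) z 0.008
[[0.4592, 0.708], [0.5273, 0.5023], [0.4661, 0.4795], [0.3985, 0.6841]] [0.4626 0.5936 0.008 ]
[219 249  20  45 200] ((229.74789428710938, 270.9123229980469), (7.7612996101379395, 46.81419372558594), 19.17900848388672) z 0.024
[[0.2923, 0.1257], [0.4312, 0.074], [0.4224, 0.0504], [0.2838, 0.1024]] [0.3571 0.0882 0.024 ]
```

View pics/z2.png

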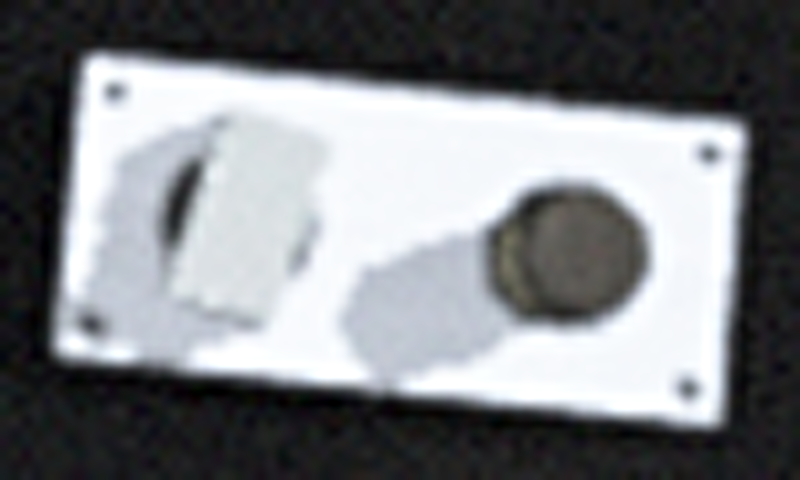

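B, at about (0.590, 0.045), is the tall case: its cap rim is at side row 174.4, and 174.4 is predicted for 60 mm. A is the short one. Next I'll compare the two views using the rack holes, which also gives the rack and block poses.

```bash
python3 - <<'E'
from h import *
import pickle
T=pickle.load(open('top0.pkl','rb'));S=pickle.load(open('side0.pkl','rb'))
h=np.array([[115,91],[709,153],[91,323],[687,387]])/10.667+[274.5,191.5]
hs=np.array([[57,58],[178,50],[72,254],[204,247]])/4+[214.6,204.6]
print('T',ray(T,h,.022).round(4)[:,:2].tolist());a=ray(T,h,.022)
print('S',ray(S,hs,.022).round(4)[:,:2].tolist());b=ray(S,hs,.022)
for p in (a,b):
    c=p.mean(0); print('centre',c.round(4), 'spacing', [np.linalg.norm(p[i]-p[j]).round(4) for i,j in((0,1),(2,3),(0,2),(1,3))])
bk=np.array([[235,112],[328,150],[262,325],[172,290]])/10.667+[274.5,191.5]
p=ray(T,bk,.046);c=p.mean(0);d=(p[0]+p[1]-p[2]-p[3])/2
print('block',c.round(4),'len',np.linalg.norm(d[:2]),'wid',np.linalg.norm((p[0]+p[3]-p[1]-p[2])/2),'long dir deg',np.degrees(np.arctan2(d[1],d[0])))
# block top in side crop B corners
bs=np.array([[76,48],[178,50],[172,98],[68,103]])/4
cap=np.array([[240.5+2,178]])
print('B side cap', ray(S,(250.0,177.9),.06)[0].round(4), 'A', ray(S,(206.8,172.6),.05)[0].round(4))
E
```

```text
T [[0.5809, -0.0972], [0.5573, -0.2778], [0.5102, -0.0877], [0.4864, -0.2678]]
S [[0.5122, -0.0866], [0.5892, -0.0948], [0.4885, -0.267], [0.5592, -0.2776]]
centre [ 0.5337 -0.1826  0.022 ] spacing [np.float64(0.1821), np.float64(0.1817), np.float64(0.0714), np.float64(0.0716)]
centre [ 0.5373 -0.1815  0.022 ] spacing [np.float64(0.0775), np.float64(0.0715), np.float64(0.1819), np.float64(0.1853)]
block [ 0.5396 -0.1346  0.046 ] len 0.05639288646858415 wid 0.02933350088673078 long dir deg -21.978326253190318
B side cap [0.5961 0.0434 0.06  ] A [0.484  0.1173 0.05  ]
```

>>> {"name": "send_rows", "arguments": {"deltas": [[1,0.27,-0.21,0,0,0,0],[1,0.53,-0.42,0,0,0,0],[1,0.8,-0.63,0,0,0,0],[1,0.8,-0.63,0,0,0,0]], "squeeze": 60}}

```text
clock: 0.43
tcp_pos: [0.308, -0.5039, 0.217]
orientation: [-3.094, -0.533, -0.001]
contact_force: [0.0, 0.1, 0.6]
grip_width: 0.0858
```

>>> {"name": "send_rows", "arguments": {"deltas": [[1,0.27,-0.21,0,0,0,0],[1,0.53,-0.42,0,0,0,0],[1,0.8,-0.63,0,0,0,0],[1,0.8,-0.63,0,0,0,0]]}}

```text
clock: 0.77
tcp_pos: [0.3896, -0.3748, 0.2174]
orientation: [-3.094, -0.534, -0.001]
contact_force: [0.9, -0.3, 0.4]
grip_width: 0.0856
```

>>> {"name": "send_rows", "arguments": {"deltas": [[1,0.27,-0.21,0,0,0,0],[1,0.53,-0.42,0,0,0,0],[1,0.8,-0.63,0,0,0,0],[1,0.8,-0.63,0,0,0,0],[1,0.8,-0.63,0,0,0,0]]}}

```text
clock: 1.18
tcp_pos: [0.4731, -0.2429, 0.2176]
orientation: [-3.092, -0.543, -0.003]
contact_force: [0.3, 0.6, -0.4]
grip_width: 0.085
```

```bash
cat >> h.py <<'E'
from scipy.spatial.transform import Rotation as Ro
def goto(p,jaw=None):
    """print send_rows numbers from the measured pose to TCP p pointing down, jaw axis (tool y) heading in deg"""
    o=r.get_obs();R=Ro.from_rotvec(o['orientation']);y=R.as_matrix()[:,1]
    h=np.degrees(np.arctan2(y[1],y[0]));print('t',round(o['clock'],2),'pos',o['tcp_pos'].round(4),'jaw',h.round(2),'w',round(o['grip_width'],4),'F',np.round(o['contact_force'],1),'q',o['joints'].round(2))
    a=np.radians(h if jaw is None else jaw);ey=np.array([np.cos(a),np.sin(a),0]);ez=np.array([0,0,-1.]);ex=np.cross(ey,ez)
    d=(R.inv()*Ro.from_matrix(np.c_[ex,ey,ez])).as_rotvec()/np.pi
    s=R.inv().apply(np.array(p)-o['tcp_pos'])/.15
    print('row',s.round(3).tolist(),d.round(3).tolist())
E
python3 -c "
from h import *
goto([.541,-.134,.12],-112)"
```

```text
t 1.18 pos [ 0.4731 -0.2429  0.2176] jaw -70.06 w 0.085 F [ 0.3  0.6 -0.4] q [ 0.52  0.25 -0.19  1.89  0.05  1.01 -0.92]
row [0.671, -0.527, 0.653] [-0.001, -0.001, 0.233]
```

>>> {"name": "send_rows", "arguments": {"deltas": [[1,0.2,-0.15,0.1,0,0,0.04],[1,0.4,-0.3,0.2,0,0,0.08],[1,0.6,-0.45,0.35,0,0,0.12],[1,0.671,-0.527,0.5,0,0,0.16],[1,0.671,-0.527,0.653,0,0,0.2],[1,0.671,-0.527,0.653,0,0,0.233],[1,0.671,-0.527,0.653,0,0,0.233],[1,0.671,-0.527,0.653,0,0,0.233]]}}

```text
clock: 1.85
tcp_pos: [0.5381, -0.1424, 0.1195]
orientation: [3.081, -0.611, -0.001]
contact_force: [0.4, 0.3, 0.5]
grip_width: 0.0856
```

```bash
python3 -c "
from h import *
goto([.541,-.134,.036],-112)
a=grab('top');b=grab('side');save(a,'t1.png');save(b,'s1.png')
A=cv2.resize(a['pixels'][180:250,260:360,::-1],(600,420),interpolation=3)[:,100:500]
B=cv2.resize(b['pixels'][150:290,190:323,::-1],(400,420),interpolation=3)
cv2.imwrite('pics/z3.png',np.hstack([A,B]))"
```

```text
t 1.85 pos [ 0.5381 -0.1424  0.1195] jaw -112.42 w 0.0856 F [0.4 0.3 0.5] q [ 0.22  0.4  -0.1   1.93  0.05  0.82 -1.86]
row [-0.003, -0.06, 0.557] [0.0, 0.0, -0.002]
```

View pics/z3.png

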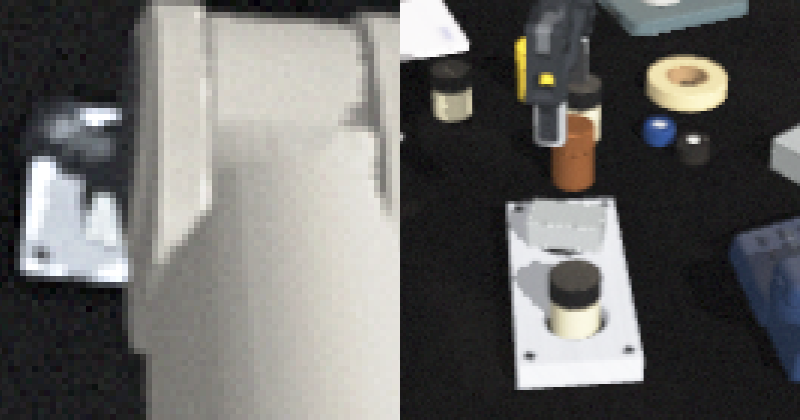

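The side view shows the near finger's tip at side pixel (240,197), with nothing touching the block. The arm hides most of the top view. I'll use that finger to check the side camera's bias.

```bash
python3 -c "
from h import *
import pickle
S=pickle.load(open('side0.pkl','rb'))
o=r.get_obs();p=o['tcp_pos'];y=Ro.from_rotvec(o['orientation']).as_matrix()[:,1]
for w in(.0425,.05,.057):
  for s in(1,-1):
    print(w,s,proj(S,[p+s*w*y+[0,0,dz] for dz in(-.011,.002)]).round(1).tolist())
"
```

```text
0.0425 1 [[239.9, 210.9], [239.8, 206.0]]
0.0425 -1 [[246.7, 191.3], [246.7, 186.7]]
0.05 1 [[239.2, 212.8], [239.2, 207.9]]
0.05 -1 [[247.2, 189.7], [247.2, 185.1]]
0.057 1 [[238.6, 214.6], [238.6, 209.7]]
0.057 -1 [[247.7, 188.3], [247.7, 183.7]]
```

```bash
python3 -c "
from h import *
B=cv2.imread('pics/s1.png')[150:255,205:295].astype(float)
B=np.clip(255*(B/255)**.5,0,255).astype(np.uint8)
cv2.imwrite('pics/z4.png',cv2.resize(B,None,fx=5.5,fy=5.5,interpolation=3))"
```

```text
(no output)
```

View pics/z4.png

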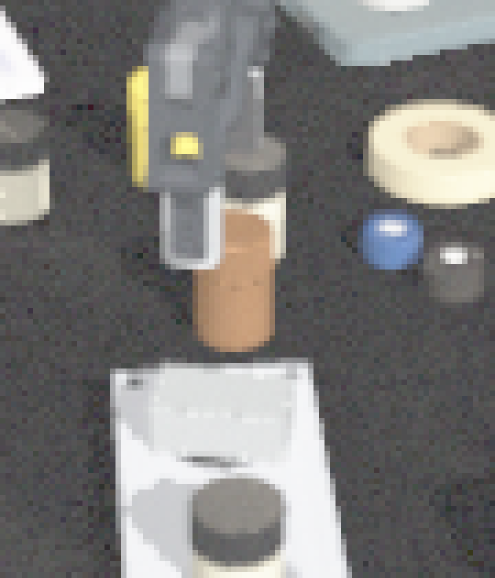

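```bash
python3 -c "
from h import *
goto([.541,-.134,.036],-112)
b=grab('side');save(b,'s2.png')
print(b['pixels'][185:215,238:242].mean((1,2)).round())
o=r.get_obs();p=o['tcp_pos'];y=Ro.from_rotvec(o['orientation']).as_matrix()[:,1]
for z in (.0,.01,.02,.03): print(z,proj(b,[p+s*.05*y+[0,0,z] for s in(1,-1)]).round(1).tolist())
"
```

```text
t 1.95 pos [ 0.5386 -0.1428  0.1204] jaw -112.44 w 0.0852 F [ 0.7 -0.2  0.4] q [ 0.23  0.4  -0.1   1.93  0.05  0.82 -1.86]
row [-0.008, -0.06, 0.563] [-0.0, -0.0, -0.002]
[ 53.  59.  57.  64.  68.  66.  64.  66.  62.  63.  61.  86. 147. 157.
  41.  36.  34.  34.  36.  34.  36.  37.  34.  36.  34.  34.  32.  26.
  24.  25.]
0.0 [[239.2, 208.6], [247.3, 185.8]]
0.01 [[239.1, 204.8], [247.3, 182.2]]
0.02 [[239.1, 201.0], [247.3, 178.6]]
0.03 [[239.1, 197.1], [247.3, 174.9]]
```

>>> {"name": "send_rows", "arguments": {"deltas": [[1,0,-0.06,0.1,0,0,0],[1,0,-0.06,0.25,0,0,0],[1,0,-0.06,0.4,0,0,0],[1,0,-0.06,0.4,0,0,0],[1,0,-0.06,0.4,0,0,0]]}}

```text
clock: 2.42
tcp_pos: [0.5411, -0.1342, 0.0596]
orientation: [3.081, -0.614, -0.002]
contact_force: [-0.1, -0.5, 0.5]
grip_width: 0.0855
```

```bash
python3 -c "
from h import *
goto([.541,-.134,.036],-112)
b=grab('side');save(b,'s3.png')
o=r.get_obs();p=o['tcp_pos'];y=Ro.from_rotvec(o['orientation']).as_matrix()[:,1]
for z in (-.01,.0,.01,.02,.03): print(z,proj(b,[p+s*.05*y+[0,0,z] for s in(1,-1)]).round(1).tolist())
B=cv2.imread('pics/s3.png')[165:285,200:290].astype(float)
B=np.clip(255*(B/255)**.6,0,255).astype(np.uint8)
cv2.imwrite('pics/z5.png',cv2.resize(B,None,fx=5,fy=5,interpolation=3))"
```

```text
t 2.42 pos [ 0.5411 -0.1342  0.0596] jaw -112.56 w 0.0855 F [-0.1 -0.5  0.5] q [ 0.21  0.49 -0.1   1.96  0.07  0.7  -1.9 ]
row [-0.001, -0.001, 0.157] [0.0, 0.0, -0.003]
-0.01 [[240.2, 231.5], [247.9, 207.7]]
0.0 [[240.2, 228.0], [247.9, 204.4]]
0.01 [[240.1, 224.5], [247.9, 201.1]]
0.02 [[240.1, 220.9], [247.9, 197.7]]
0.03 [[240.0, 217.3], [247.9, 194.3]]
```

View pics/z5.png

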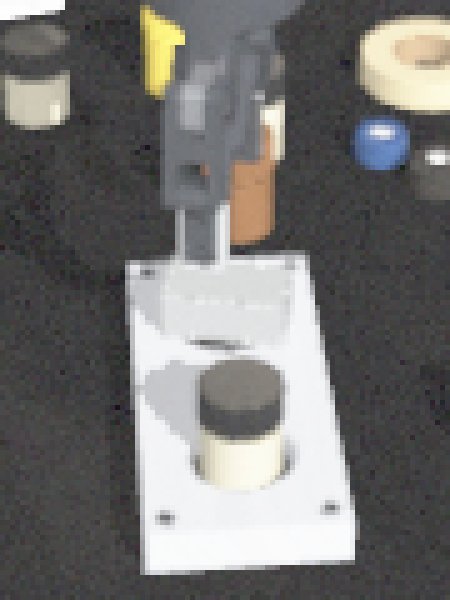

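```bash
python3 -c "
from h import *
a=grab('top');save(a,'t3.png')
o=r.get_obs();p=o['tcp_pos'];y=Ro.from_rotvec(o['orientation']).as_matrix()[:,1]
for z in (0,.05,.1,.15): print(z,proj(a,[p+s*y+[0,0,z] for s in(.057,0,-.043,-.057)]).round(1).tolist())
B=cv2.imread('pics/t3.png')[175:275,245:365].astype(float)
B=np.clip(255*(B/255)**.6,0,255).astype(np.uint8)
cv2.imwrite('pics/z6.png',cv2.resize(B,None,fx=6,fy=6,interpolation=3))"
```

```text
0 [[315.2, 217.4], [298.2, 210.8], [285.4, 205.9], [281.3, 204.3]]
0.05 [[317.6, 216.8], [299.8, 210.0], [286.4, 204.8], [282.1, 203.2]]
0.1 [[320.2, 216.2], [301.5, 209.0], [287.5, 203.6], [283.0, 201.9]]
0.15 [[323.1, 215.5], [303.4, 208.0], [288.7, 202.3], [283.9, 200.5]]
```

View pics/z6.png

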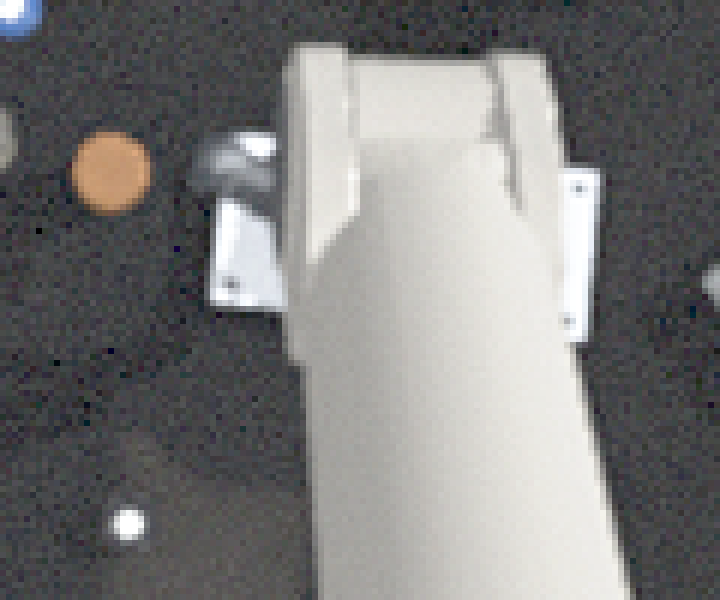

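The dark gripper's outer edge is at top pixel (277,202), roughly as predicted, so there is no large lateral offset. The open fingertips just sit higher than expected. I'll descend in small steps and watch the force.

>>> {"name": "send_rows", "arguments": {"deltas": [[1,0,0,0.03,0,0,0],[1,0,0,0.06,0,0,0],[1,0,0,0.09,0,0,0],[1,0,0,0.09,0,0,0]]}}

```text
clock: 2.85
tcp_pos: [0.5411, -0.1338, 0.0455]
orientation: [3.081, -0.615, -0.002]
contact_force: [-0.1, -0.0, 0.2]
grip_width: 0.0851
```

>>> {"name": "send_rows", "arguments": {"deltas": [[1,0,0,0.02,0,0,0],[1,0,0,0.04,0,0,0],[1,0,0,0.06,0,0,0],[1,0,0,0.06,0,0,0]]}}

```text
clock: 3.18
tcp_pos: [0.5412, -0.1338, 0.0365]
orientation: [3.081, -0.615, -0.002]
contact_force: [-0.5, -0.1, 0.4]
grip_width: 0.0853
```

```bash
python3 -c "
from h import *
goto([.541,-.134,.034],-112)
b=grab('side');save(b,'s4.png')
o=r.get_obs();p=o['tcp_pos'];y=Ro.from_rotvec(o['orientation']).as_matrix()[:,1]
for z in (-.01,.0,.01,.02,.03): print(z,proj(b,[p+s*.043*y+[0,0,z] for s in(1,-1)]).round(1).tolist())
B=cv2.imread('pics/s4.png')[165:285,200:290].astype(float)
B=np.clip(255*(B/255)**.6,0,255).astype(np.uint8)
cv2.imwrite('pics/z7.png',cv2.resize(B,None,fx=5,fy=5,interpolation=3))"
```

```text
t 3.18 pos [ 0.5412 -0.1338  0.0365] jaw -112.58 w 0.0853 F [-0.5 -0.1  0.4] q [ 0.2   0.53 -0.09  1.97  0.08  0.65 -1.9 ]
row [-0.001, 0.002, 0.017] [0.0, 0.0, -0.003]
-0.01 [[240.5, 237.7], [247.1, 217.0]]
0.0 [[240.5, 234.3], [247.1, 213.7]]
0.01 [[240.5, 230.9], [247.1, 210.5]]
0.02 [[240.4, 227.5], [247.1, 207.2]]
0.03 [[240.4, 224.0], [247.1, 203.8]]
```

View pics/z7.png

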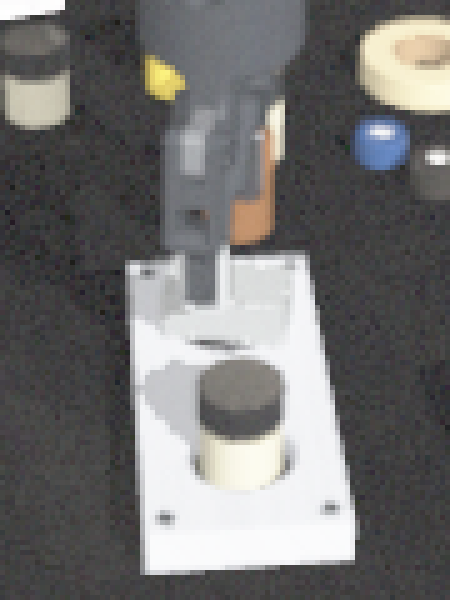

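The near finger's tip is at about side pixel (241,226), which still implies it is about 20 mm above the TCP, and no force is felt. I'll go down another 9 mm and watch the force.

>>> {"name": "send_rows", "arguments": {"deltas": [[1,0,0,0.015,0,0,0],[1,0,0,0.03,0,0,0],[1,0,0,0.045,0,0,0],[1,0,0,0.06,0,0,0],[1,0,0,0.06,0,0,0]]}}

```text
clock: 3.65
tcp_pos: [0.5413, -0.1338, 0.0276]
orientation: [3.081, -0.615, -0.001]
contact_force: [-0.2, 1.0, 0.2]
grip_width: 0.0856
```

```bash
python3 -c "
from h import *
goto([.541,-.134,.034],-112)
b=grab('side');save(b,'s5.png')
o=r.get_obs();p=o['tcp_pos'];y=Ro.from_rotvec(o['orientation']).as_matrix()[:,1]
for z in (-.01,.0,.01,.02,.03): print(z,proj(b,[p+s*.043*y+[0,0,z] for s in(1,-1)]).round(1).tolist())
print(b['pixels'][215:240,238:244].mean(2).round().astype(int).tolist())"
```

```text
t 3.65 pos [ 0.5413 -0.1338  0.0276] jaw -112.58 w 0.0856 F [-0.2  1.   0.2] q [ 0.2   0.54 -0.09  1.97  0.08  0.63 -1.91]
row [-0.001, 0.002, -0.042] [0.0, 0.0, -0.003]
-0.01 [[240.6, 240.7], [247.1, 219.8]]
0.0 [[240.6, 237.3], [247.1, 216.6]]
0.01 [[240.5, 233.9], [247.1, 213.4]]
0.02 [[240.5, 230.5], [247.1, 210.1]]
0.03 [[240.4, 227.1], [247.1, 206.8]]
[[73, 77, 69, 66, 71, 68], [82, 80, 77, 76, 72, 69], [76, 77, 76, 71, 69, 72], [63, 67, 67, 70, 66, 89], [52, 54, 52, 60, 61, 116], [56, 54, 57, 68, 63, 154], [72, 64, 62, 68, 67, 155], [70, 70, 68, 69, 68, 152], [67, 61, 68, 67, 70, 155], [70, 67, 64, 71, 66, 154], [69, 63, 62, 66, 69, 154], [68, 62, 54, 64, 65, 151], [65, 67, 64, 60, 62, 154], [95, 102, 80, 77, 83, 162], [175, 187, 158, 149, 159, 196], [215, 217, 216, 217, 221, 221], [219, 211, 211, 212, 213, 212], [218, 187, 187, 187, 188, 190], [135, 105, 58, 61, 75, 83], [233, 201, 156, 135, 116, 117], [239, 240, 238, 233, 215, 217], [238, 239, 239, 239, 235, 229], [229, 228, 230, 230, 202, 133], [170, 166, 167, 158, 101, 77], [167, 157, 114, 80, 80, 78]]
```

>>> {"name": "send_rows", "arguments": {"deltas": [[0.65,0,0,0,0,0,0],[0.65,0,0,0,0,0,0],[0.65,0,0,0,0,0,0],[0.65,0,0,0,0,0,0]]}}

```text
clock: 4.03
tcp_pos: [0.5417, -0.1339, 0.0283]
orientation: [-3.081, 0.615, -0.0]
contact_force: [-0.9, 0.2, -1.2]
grip_width: 0.0556
```

```bash
python3 -c "
from h import *
goto([.541,-.134,.02],-112)
b=grab('side');save(b,'s6.png')
o=r.get_obs();p=o['tcp_pos'];y=Ro.from_rotvec(o['orientation']).as_matrix()[:,1]
for z in (-.01,.0,.01,.02,.03): print(z,proj(b,[p+s*.028*y+[0,0,z] for s in(1,-1)]).round(1).tolist())
B=np.vstack([cv2.imread('pics/s%d.png'%i)[195:245,220:270] for i in (5,6)])
B=np.hstack([B[:50],B[50:]])
cv2.imwrite('pics/z8.png',cv2.resize(B,None,fx=8,fy=8,interpolation=3))"
```

```text
t 4.03 pos [ 0.5417 -0.1339  0.0283] jaw -112.59 w 0.0556 F [-0.9  0.2 -1.2] q [ 0.2   0.54 -0.09  1.97  0.08  0.63 -1.91]
row [-0.004, 0.003, 0.055] [-0.0, -0.0, -0.003]
-0.01 [[241.9, 236.7], [246.1, 223.1]]
0.0 [[241.9, 233.4], [246.1, 219.9]]
0.01 [[241.9, 230.0], [246.1, 216.6]]
0.02 [[241.8, 226.6], [246.1, 213.3]]
0.03 [[241.8, 223.2], [246.1, 210.0]]
```

View pics/z8.png

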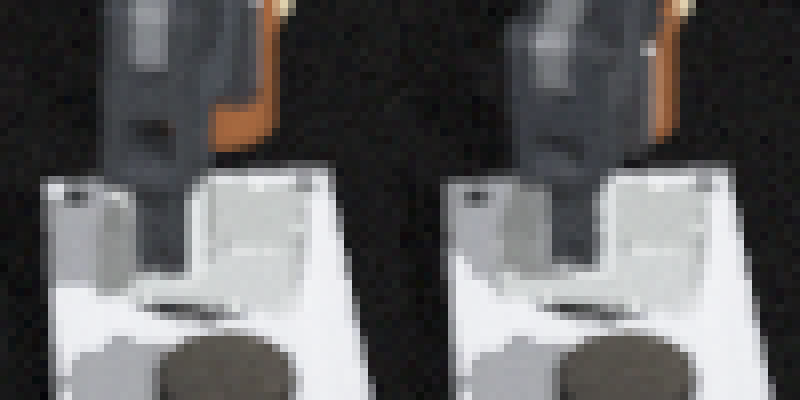

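>>> {"name": "send_rows", "arguments": {"deltas": [[0.3,0,0,0,0,0,0],[0.3,0,0,0,0,0,0],[0.3,0,0,0,0,0,0],[0.3,0,0,0,0,0,0],[0.3,0,0,0,0,0,0]], "squeeze": 70}}

```text
clock: 4.5
tcp_pos: [0.5416, -0.1341, 0.0287]
orientation: [3.08, -0.615, 0.0]
contact_force: [-2.8, -0.5, 6.1]
grip_width: 0.0302
```

```bash
python3 -c "
from h import *
goto([.541,-.134,.05],-112)"
```

```text
t 4.5 pos [ 0.5416 -0.1341  0.0287] jaw -112.6 w 0.0302 F [-2.8 -0.5  6.1] q [ 0.2   0.54 -0.09  1.97  0.08  0.63 -1.91]
row [-0.004, 0.001, -0.142] [0.0, -0.0, -0.003]
```

>>> {"name": "send_rows", "arguments": {"deltas": [[0.2,0,0,0,0,0,0],[0.2,0,0,0,0,0,0]]}}

```text
clock: 4.67
tcp_pos: [0.5416, -0.1341, 0.0288]
orientation: [3.08, -0.615, 0.0]
contact_force: [-3.2, 0.4, 6.1]
grip_width: 0.0305
```

```bash
python3 -c "
from h import *
goto([.541,-.134,.05],-112)
b=grab('side');save(b,'s7.png')
B=np.hstack([cv2.imread('pics/s%d.png'%i)[195:245,220:270] for i in (6,7)])
cv2.imwrite('pics/z9.png',cv2.resize(B,None,fx=8,fy=8,interpolation=3))"
```

```text
t 4.67 pos [ 0.5416 -0.1341  0.0288] jaw -112.6 w 0.0305 F [-3.2  0.4  6.1] q [ 0.2   0.54 -0.09  1.97  0.08  0.63 -1.91]
row [-0.004, 0.001, -0.142] [0.0, -0.0, -0.003]
```

The jaws stopped at 30 mm on a shut command, so they hold something. I'll lift a little and weigh it.

>>> {"name": "send_rows", "arguments": {"deltas": [[0.2,0,0,-0.03,0,0,0],[0.2,0,0,-0.06,0,0,0],[0.2,0,0,-0.12,0,0,0],[0.2,0,0,-0.2,0,0,0],[0.2,0,0,-0.2,0,0,0],[0.2,0,0,-0.2,0,0,0]]}}

```text
clock: 5.22
tcp_pos: [0.5426, -0.134, 0.0593]
orientation: [-3.081, 0.615, -0.004]
contact_force: [-0.0, 0.5, -4.3]
grip_width: 0.0304
```

```bash
python3 -c "
from h import *
goto([.43,.2975,.16],-82)
b=grab('side');save(b,'s8.png')
B=np.hstack([cv2.imread('pics/s%d.png'%i)[185:245,210:270] for i in (7,8)])
cv2.imwrite('pics/z9.png',cv2.resize(B,None,fx=6.6,fy=6.6,interpolation=3))"
```

```text
t 5.22 pos [ 0.5426 -0.134   0.0593] jaw -112.59 w 0.0304 F [-0.   0.5 -4.3] q [ 0.21  0.49 -0.1   1.96  0.07  0.69 -1.9 ]
row [-1.796, -2.368, -0.674] [0.0, -0.001, -0.17]
```

View pics/z9.png

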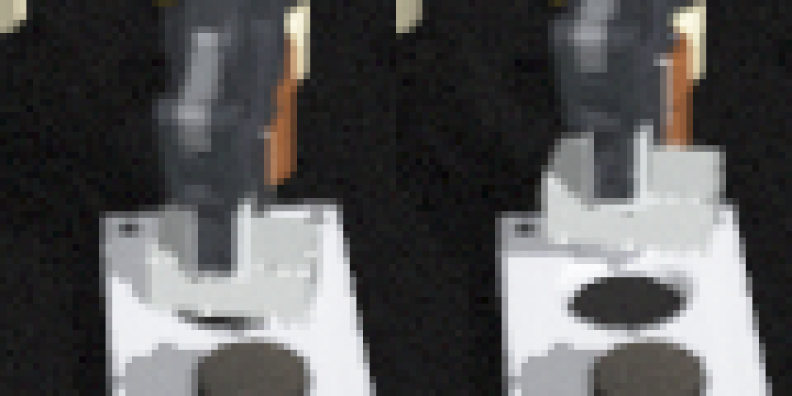

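The right half shows the block held level between the jaws and the recess free. This is view 11. Now I'll carry it to the pad.

>>> {"name": "send_rows", "arguments": {"deltas": [[0.2,0,0,-0.15,0,0,0],[0.2,-0.1,-0.13,-0.35,0,0,0],[0.2,-0.2,-0.26,-0.5,0,0,0],[0.2,-0.35,-0.46,-0.6,0,0,0],[0.2,-0.5,-0.66,-0.6,0,0,0],[0.2,-0.6,-0.79,-0.6,0,0,0],[0.2,-0.6,-0.79,-0.6,0,0,0]]}}

```text
clock: 5.85
tcp_pos: [0.5023, 0.0169, 0.1482]
orientation: [-3.081, 0.601, 0.002]
contact_force: [-0.1, -0.0, -3.9]
grip_width: 0.0305
```

>>> {"name": "send_rows", "arguments": {"deltas": [[0.2,-0.1,-0.13,0,0,0,0],[0.2,-0.25,-0.33,0,0,0,0],[0.2,-0.4,-0.53,0,0,0,0],[0.2,-0.52,-0.7,0,0,0,0],[0.2,-0.6,-0.79,0,0,0,0],[0.2,-0.6,-0.79,0,0,0,0]]}}

```text
clock: 6.35
tcp_pos: [0.4646, 0.159, 0.1479]
orientation: [-3.081, 0.604, 0.002]
contact_force: [0.1, 0.1, -3.2]
grip_width: 0.0304
```

>>> {"name": "send_rows", "arguments": {"deltas": [[0.2,-0.1,-0.13,0,0,0,-0.02],[0.2,-0.25,-0.33,0,0,0,-0.05],[0.2,-0.4,-0.53,0,0,0,-0.085],[0.2,-0.52,-0.7,0,0,0,-0.12],[0.2,-0.6,-0.79,0,0,0,-0.15],[0.2,-0.6,-0.79,0,0,0,-0.17],[0.2,-0.6,-0.79,0,0,0,-0.17]]}}

```text
clock: 6.93
tcp_pos: [0.4284, 0.2985, 0.1476]
orientation: [3.133, 0.226, -0.002]
contact_force: [-0.4, 0.0, -4.1]
grip_width: 0.0306
```

```bash
python3 -c "
from h import *
goto([.43,.2975,.03],-82)"
```

```text
t 6.93 pos [0.4284 0.2985 0.1476] jaw -81.75 w 0.0306 F [-0.4  0.  -4.1] q [-0.4   0.34 -0.4   1.97  0.17  0.87 -2.31]
row [0.01, 0.008, 0.784] [0.0, 0.0, 0.001]
```

>>> {"name": "send_rows", "arguments": {"deltas": [[0.2,0,0,0.12,0,0,0],[0.2,0,0,0.28,0,0,0],[0.2,0,0,0.44,0,0,0],[0.2,0,0,0.6,0,0,0],[0.2,0,0,0.72,0,0,0],[0.2,0,0,0.78,0,0,0],[0.2,0,0,0.81,0,0,0],[0.2,0,0,0.83,0,0,0],[0.2,0,0,0.83,0,0,0]]}}

```text
clock: 7.68
tcp_pos: [0.4295, 0.2979, 0.0239]
orientation: [-3.134, -0.218, -0.001]
contact_force: [0.4, 0.0, -4.1]
grip_width: 0.0306
```

```bash
python3 -c "
from h import *
goto([.43,.2975,.0145],-82)"
```

```text
t 7.68 pos [0.4295 0.2979 0.0239] jaw -82.06 w 0.0306 F [ 0.4  0.  -4.1] q [-0.46  0.53 -0.33  2.04  0.29  0.61 -2.42]
row [0.003, 0.003, 0.062] [0.0, -0.0, -0.0]
```

>>> {"name": "send_rows", "arguments": {"deltas": [[0.2,0,0,0.015,0,0,0],[0.2,0,0,0.03,0,0,0],[0.2,0,0,0.045,0,0,0],[0.2,0,0,0.055,0,0,0],[0.2,0,0,0.06,0,0,0],[0.2,0,0,0.06,0,0,0]]}}

```text
clock: 8.18
tcp_pos: [0.4288, 0.2981, 0.0146]
orientation: [3.134, 0.22, -0.0]
contact_force: [-0.7, -0.2, -3.7]
grip_width: 0.0304
```

Not in contact yet, so I'll go slightly lower.

>>> {"name": "send_rows", "arguments": {"deltas": [[0.2,0,0,0.005,0,0,0],[0.2,0,0,0.01,0,0,0],[0.2,0,0,0.014,0,0,0],[0.2,0,0,0.014,0,0,0]]}}

```text
clock: 8.52
tcp_pos: [0.429, 0.2982, 0.0142]
orientation: [3.133, 0.219, 0.001]
contact_force: [-5.7, -4.0, 16.1]
grip_width: 0.0301
```

>>> {"name": "send_rows", "arguments": {"deltas": [[0.45,0,0,-0.005,0,0,0],[0.6,0,0,-0.01,0,0,0],[0.8,0,0,-0.01,0,0,0],[0.8,0,0,-0.02,0,0,0],[0.8,0,0,-0.02,0,0,0]]}}

```text
clock: 8.93
tcp_pos: [0.4291, 0.2983, 0.0158]
orientation: [-3.134, -0.219, -0.001]
contact_force: [-0.2, 0.2, 0.5]
grip_width: 0.0686
```

>>> {"name": "send_rows", "arguments": {"deltas": [[0.8,0,0,-0.1,0,0,0],[0.8,0,0,-0.25,0,0,0],[0.8,0,0,-0.5,0,0,0],[0.8,0,0,-0.75,0,0,0],[0.8,0,0,-1,0,0,0],[0.8,0,0,-1,0,0,0]]}}

```text
clock: 9.43
tcp_pos: [0.4322, 0.3013, 0.1726]
orientation: [-3.127, -0.219, -0.016]
contact_force: [0.8, 1.2, 0.3]
grip_width: 0.0682
```

```bash
python3 - <<'E'
from h import *
import pickle
goto([.593,.045,.16],-82)
S=pickle.load(open('side0.pkl','rb'))
b=grab('side');save(b,'s9.png')
d=cv2.absdiff(b['pixels'],S['pixels']).max(2)
d=((d>40)&(np.indices(d.shape)[0]>130)).astype(np.uint8)
n,l,st,ce=cv2.connectedComponentsWithStats(d)
for i in range(1,n):
    if st[i,4]>15: print(st[i],ce[i].round(1))
print('pad proj',proj(b,[[.429,.298,.008],[.429,.298,.032],[.43,.22,.008],[.43,.375,.008],[.36,.298,.008],[.5,.298,.008]]).round(1).tolist())
# recess: dark blob on the rack near (244.8,230.7)
g=b['pixels'].mean(2); m=(g<110).astype(np.uint8)
w=m[218:240,225:265]; n,l,st,ce=cv2.connectedComponentsWithStats(w)
for i in range(1,n): print('dark',st[i],(ce[i]+[225,218]).round(1), ray(b,ce[i]+[225,218],.022).round(4))
E
```

```text
t 9.43 pos [0.4322 0.3013 0.1726] jaw -81.99 w 0.0682 F [0.8 1.2 0.3] q [-0.39  0.31 -0.41  1.94  0.16  0.91 -2.3 ]
row [0.822, 1.842, 0.082] [-0.002, -0.003, 0.0]
[  0 131  12  20 134] [  5.1 138.1]
[ 23 145   6  16  32] [ 25.1 153.3]
[   0  149   50  235 7276] [ 17.5 275.2]
[172 150  21  13 101] [181.5 154.3]
[ 18 163   6   7  24] [ 21.  165.7]
[226 217  33  17 403] [242.2 224.5]
pad proj [[183.8, 159.6], [183.2, 153.0], [186.1, 170.6], [182.2, 149.6], [162.4, 161.5], [205.3, 157.6]]
dark [ 0  0  2 22 24] [225.1 229.3] [[ 0.4957 -0.127   0.022 ]]
dark [4 1 1 1 1] [229. 219.] [[ 0.5126 -0.0863  0.022 ]]
dark [32  0  1  1  1] [257. 218.] [[ 0.5831 -0.0975  0.022 ]]
dark [37  0  3 16 32] [263.3 223.8] [[ 0.5928 -0.1252  0.022 ]]
dark [ 11   9  18   8 105] [244.5 230.4] [[ 0.5411 -0.1414  0.022 ]]
dark [15 19 16  3 36] [247.5 238.2] [[ 0.5417 -0.1732  0.022 ]]
```

The block sits at the pad centre: its side blob is at (181.5,154.3), and I predicted (183,153). Next is the tall case, with the jaw heading at about 20° to clear the neighbours.

>>> {"name": "send_rows", "arguments": {"deltas": [[0.8,0,0.2,0,0,0,-0.035],[0.8,0,0.4,0,0,0,-0.07],[0.8,0,0.6,0,0,0,-0.11],[0.8,0,0.8,0,0,0,-0.15],[0.8,0,1,0,0,0,-0.19],[0.8,0,1,0,0,0,-0.23],[0.8,0,1,0,0,0,-0.27],[0.8,0,1,0,0,0,-0.3],[0.8,0,1,0,0,0,-0.34],[0.8,0,1,0,0,0,-0.38],[0.8,0,1,0,0,0,-0.42],[0.8,0,1,0,0,0,-0.46],[0.8,0,1,0,0,0,-0.5],[0.8,0,1,0,0,0,-0.54],[0.8,0,1,0,0,0,-0.567],[0.8,0,1,0,0,0,-0.567],[0.8,0,1,0,0,0,-0.567]]}}

```text
clock: 10.9
tcp_pos: [0.4492, 0.1492, 0.1646]
orientation: [-1.803, -2.571, 0.002]
contact_force: [-0.3, 1.2, -0.1]
grip_width: 0.0684
```

```bash
python3 -c "
from h import *
goto([.593,.0443,.13],20)"
```

```text
t 10.9 pos [0.4492 0.1492 0.1646] jaw 19.91 w 0.0684 F [-0.3  1.2 -0.1] q [ 0.12  0.28 -0.66  2.04  0.22  0.89 -0.31]
row [-0.984, 0.663, 0.229] [-0.001, -0.0, -0.001]
```

>>> {"name": "send_rows", "arguments": {"deltas": [[0.8,-0.2,0.13,0,0,0,0],[0.8,-0.4,0.27,0,0,0,0],[0.8,-0.6,0.4,0,0,0,0],[0.8,-0.8,0.53,0.1,0,0,0],[0.8,-0.984,0.663,0.229,0,0,0],[0.8,-0.984,0.663,0.229,0,0,0],[0.8,-0.984,0.663,0.229,0,0,0]]}}

```text
clock: 11.48
tcp_pos: [0.5937, 0.0431, 0.1287]
orientation: [-1.806, -2.567, 0.004]
contact_force: [-0.1, 0.8, 0.0]
grip_width: 0.0687
```

```bash
python3 -c "
from h import *
goto([.593,.0443,.041],20)
b=grab('side');save(b,'s10.png')
a=grab('top');save(a,'t10.png')"
```

```text
t 11.48 pos [0.5937 0.0431 0.1287] jaw 19.73 w 0.0687 F [-0.1  0.8  0. ] q [ 0.23  0.5  -0.54  1.8   0.32  0.93 -0.1 ]
row [0.009, 0.0, 0.585] [-0.001, -0.0, -0.001]
```

>>> {"name": "send_rows", "arguments": {"deltas": [[0.8,0.005,0,0.12,0,0,0],[0.8,0.009,0,0.25,0,0,0],[0.8,0.009,0,0.38,0,0,0],[0.8,0.009,0,0.48,0,0,0],[0.8,0.009,0,0.55,0,0,0],[0.8,0.009,0,0.585,0,0,0],[0.8,0.009,0,0.585,0,0,0]]}}

```text
clock: 12.17
tcp_pos: [0.5926, 0.0471, 0.0431]
orientation: [-1.799, -2.575, 0.001]
contact_force: [-0.4, -1.3, -0.0]
grip_width: 0.0685
```

```bash
python3 -c "
from h import *
goto([.593,.0443,.041],20)
b=grab('side');save(b,'s11.png')
print(b['pixels'][193:201,238:264].mean(2).round().astype(int).tolist())"
```

```text
t 12.17 pos [0.5926 0.0471 0.0431] jaw 20.12 w 0.0685 F [-0.4 -1.3 -0. ] q [ 0.19  0.61 -0.49  1.86  0.4   0.77 -0.17]
row [-0.018, -0.004, 0.014] [-0.0, -0.0, 0.001]
[[24, 34, 60, 89, 97, 98, 98, 98, 97, 95, 98, 97, 97, 100, 104, 112, 161, 203, 144, 26, 27, 25, 27, 26, 25, 24], [26, 35, 67, 83, 88, 100, 99, 106, 115, 114, 106, 102, 102, 109, 117, 115, 161, 204, 142, 23, 28, 26, 27, 29, 26, 19], [19, 33, 61, 76, 73, 88, 101, 119, 132, 132, 128, 118, 115, 109, 107, 112, 161, 200, 132, 24, 29, 28, 24, 24, 26, 26], [22, 29, 61, 76, 77, 85, 89, 98, 103, 105, 107, 106, 108, 107, 111, 107, 148, 175, 88, 21, 24, 19, 24, 27, 26, 28], [21, 26, 55, 76, 79, 79, 79, 97, 103, 103, 108, 106, 108, 108, 110, 113, 104, 76, 26, 26, 23, 24, 24, 18, 31, 26], [12, 21, 52, 82, 77, 82, 79, 96, 103, 101, 107, 107, 108, 108, 110, 109, 88, 35, 27, 26, 24, 22, 26, 23, 23, 22], [15, 13, 51, 76, 72, 85, 90, 98, 104, 102, 106, 103, 108, 107, 110, 100, 68, 20, 26, 29, 24, 25, 21, 23, 24, 28], [12, 18, 41, 65, 72, 82, 84, 101, 104, 103, 106, 107, 109, 103, 107, 96, 62, 26, 24, 29, 25, 23, 20, 28, 24, 28]]
```

>>> {"name": "send_rows", "arguments": {"deltas": [[0.8,-0.018,0,0.01,0,0,0],[0.6,-0.018,0,0.01,0,0,0],[0.5,-0.018,0,0.01,0,0,0],[0.42,-0.018,0,0.01,0,0,0],[0.35,-0.018,0,0.01,0,0,0],[0.3,-0.018,0,0.01,0,0,0],[0.3,-0.018,0,0.01,0,0,0],[0.3,-0.018,0,0.01,0,0,0]], "squeeze": 30}}

```text
clock: 12.88
tcp_pos: [0.595, 0.0439, 0.0428]
orientation: [1.8, 2.573, 0.001]
contact_force: [-0.7, -1.1, 5.9]
grip_width: 0.0363
```

```bash
python3 -c "
from h import *
goto([.593,.0443,.13],20)
b=grab('side');save(b,'s12.png')
print(b['pixels'][193:197,238:264].mean(2).round().astype(int).tolist())"
```

```text
t 12.88 pos [0.595  0.0439 0.0428] jaw 20.06 w 0.0363 F [-0.7 -1.1  5.9] q [ 0.19  0.61 -0.49  1.85  0.4   0.77 -0.17]
row [0.007, -0.011, -0.581] [0.0, 0.0, 0.0]
[[25, 36, 60, 90, 94, 98, 97, 99, 98, 98, 97, 94, 97, 100, 105, 111, 161, 204, 147, 24, 26, 21, 29, 22, 24, 27], [25, 38, 61, 80, 87, 99, 101, 101, 115, 110, 109, 104, 100, 110, 116, 116, 159, 203, 142, 23, 29, 31, 22, 29, 25, 24], [19, 34, 60, 75, 72, 90, 102, 117, 132, 135, 125, 119, 114, 108, 108, 115, 163, 197, 126, 25, 27, 22, 22, 22, 24, 28], [18, 36, 58, 73, 76, 85, 87, 100, 100, 104, 104, 107, 107, 108, 113, 112, 147, 167, 54, 25, 28, 25, 28, 28, 27, 23]]
```

>>> {"name": "send_rows", "arguments": {"deltas": [[0.3,0,0,-0.03,0,0,0],[0.3,0,0,-0.1,0,0,0],[0.3,0,0,-0.25,0,0,0],[0.3,0,0,-0.42,0,0,0],[0.3,0,0,-0.6,0,0,0],[0.3,0,0,-0.6,0,0,0]]}}

```text
clock: 13.43
tcp_pos: [0.5975, 0.0449, 0.1379]
orientation: [1.797, 2.57, 0.009]
contact_force: [0.9, 0.2, 0.2]
grip_width: 0.0363
```

```bash
python3 -c "
from h import *
goto([.544,-.133,.125],20)"
```

```text
t 13.43 pos [0.5975 0.0449 0.1379] jaw 20.08 w 0.0363 F [0.9 0.2 0.2] q [ 0.24  0.49 -0.55  1.79  0.31  0.93 -0.1 ]
row [-0.991, -0.743, 0.081] [0.003, 0.001, 0.0]
```

>>> {"name": "send_rows", "arguments": {"deltas": [[0.3,-0.1,-0.07,0,0,0,0],[0.3,-0.25,-0.19,0,0,0,0],[0.3,-0.42,-0.32,0,0,0,0],[0.3,-0.59,-0.44,0,0,0,0],[0.3,-0.75,-0.56,0,0,0,0],[0.3,-0.88,-0.66,0,0,0,0],[0.3,-0.96,-0.72,0,0,0,0],[0.3,-0.99,-0.743,0.03,0,0,0],[0.3,-0.991,-0.743,0.08,0,0,0],[0.3,-0.991,-0.743,0.08,0,0,0],[0.3,-0.991,-0.743,0.08,0,0,0]]}}

```text
clock: 14.35
tcp_pos: [0.5406, -0.1321, 0.1193]
orientation: [-1.796, -2.575, -0.001]
contact_force: [-0.4, 0.2, -0.7]
grip_width: 0.0364
```

```bash
python3 -c "
from h import *
goto([.544,-.133,.07],20)"
```

```text
t 14.35 pos [ 0.5406 -0.1321  0.1193] jaw 20.21 w 0.0364 F [-0.4  0.2 -0.7] q [ 0.54  0.45 -0.52  1.9   0.29  0.86  0.22]
row [-0.014, 0.019, 0.329] [-0.0, -0.001, 0.001]
```

>>> {"name": "send_rows", "arguments": {"deltas": [[0.3,-0.007,0.01,0.05,0,0,0],[0.3,-0.014,0.019,0.12,0,0,0],[0.3,-0.014,0.019,0.19,0,0,0],[0.3,-0.014,0.019,0.26,0,0,0],[0.3,-0.014,0.019,0.31,0,0,0],[0.3,-0.014,0.019,0.31,0,0,0],[0.3,-0.014,0.019,0.31,0,0,0]]}}

```text
clock: 14.93
tcp_pos: [0.5436, -0.1348, 0.0727]
orientation: [-1.799, -2.574, 0.001]
contact_force: [-0.5, -0.0, -0.3]
grip_width: 0.0362
```

```bash
python3 -c "
from h import *
goto([.544,-.133,.0545],20)
b=grab('side');save(b,'s13.png')
B=np.hstack([cv2.imread('pics/s%d.png'%i)[190:250,215:275] for i in (9,13)])
cv2.imwrite('pics/z10.png',cv2.resize(B,None,fx=6.6,fy=6.6,interpolation=3))
o=r.get_obs();p=o['tcp_pos']
th=np.linspace(0,6.283,60);c=np.c_[np.cos(th),np.sin(th)]
def ell(x,y,z,R): q=proj(b,np.c_[c*R+[x,y],0*th+z]);print(q.min(0).round(1),q.max(0).round(1))
ell(.544,-.133,.022,.024);ell(.540,-.133,.022,.024);ell(p[0],p[1],p[2]-.0428,.0185)
"
```

```text
t 14.93 pos [ 0.5436 -0.1348  0.0727] jaw 20.08 w 0.0362 F [-0.5 -0.  -0.3] q [ 0.52  0.52 -0.49  1.93  0.34  0.78  0.18]
row [0.01, 0.007, 0.121] [-0.0, -0.0, 0.0]
[235.2 222.4] [254.7 234.2]
[233.5 222.6] [253.1 234.4]
[237.5 221.4] [252.7 230.4]
```

View pics/z10.png

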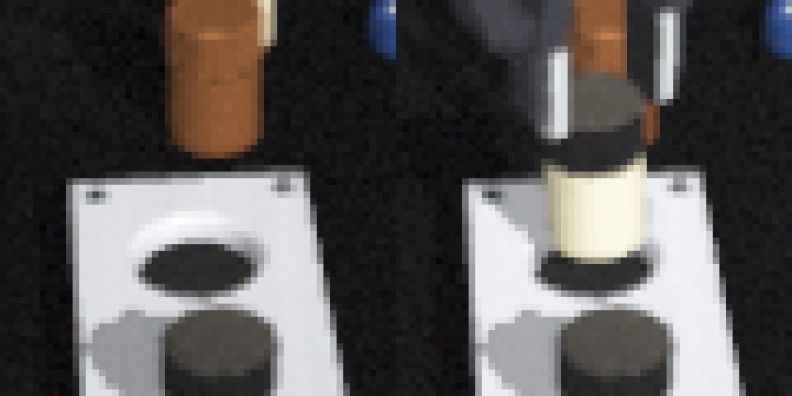

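The left half shows the recess rim over columns 234.7–255 and rows 222–235. The right half shows the case bottom centred at column 245.4, row 229.7, so it is aligned to within about 1–2 mm. I'll descend straight down.

>>> {"name": "send_rows", "arguments": {"deltas": [[0.3,0,0,0.02,0,0,0],[0.3,0,0,0.04,0,0,0],[0.3,0,0,0.06,0,0,0],[0.3,0,0,0.08,0,0,0],[0.3,0,0,0.1,0,0,0],[0.3,0,0,0.11,0,0,0],[0.3,0,0,0.11,0,0,0]]}}

```text
clock: 15.57
tcp_pos: [0.5438, -0.135, 0.0565]
orientation: [-1.8, -2.574, 0.0]
contact_force: [0.6, -0.1, -1.0]
grip_width: 0.0364
```

>>> {"name": "send_rows", "arguments": {"deltas": [[0.3,0,0,0.006,0,0,0],[0.3,0,0,0.012,0,0,0],[0.3,0,0,0.016,0,0,0],[0.3,0,0,0.016,0,0,0]]}}

```text
clock: 15.9
tcp_pos: [0.5444, -0.1351, 0.0549]
orientation: [1.8, 2.574, 0.0]
contact_force: [-0.1, 0.5, 2.2]
grip_width: 0.0364
```

>>> {"name": "send_rows", "arguments": {"deltas": [[0.45,0,0,0,0,0,0],[0.5,0,0,0,0,0,0],[0.6,0,0,0,0,0,0],[0.7,0,0,0,0,0,0],[0.7,0,0,0,0,0,0]]}}

```text
clock: 16.32
tcp_pos: [0.544, -0.1351, 0.0545]
orientation: [-1.8, -2.575, 0.0]
contact_force: [0.1, 0.0, -1.2]
grip_width: 0.06
```

>>> {"name": "send_rows", "arguments": {"deltas": [[0.7,0,0,-0.1,0,0,0],[0.7,0,0,-0.25,0,0,0],[0.7,0,0,-0.5,0,0,0],[0.7,0,0,-0.75,0,0,0],[0.7,0,0,-1,0,0,0],[0.7,0,0,-1,0,0,0],[0.7,0,0,-1,0,0,0]]}}

```text
clock: 16.9
tcp_pos: [0.5457, -0.1353, 0.2071]
orientation: [1.798, 2.57, 0.003]
contact_force: [-0.1, -1.1, -0.4]
grip_width: 0.0597
```

```bash
python3 - <<'E'
from h import *
goto([.5,-.135,.2],20)
b=grab('side');save(b,'s14.png');g=b['pixels'].astype(int)
th=np.linspace(0,6.283,60);c=np.c_[np.cos(th),np.sin(th)]
q=proj(b,np.c_[c*.0195+[.544,-.134],0*th+.072]);print('cap top pred',q.min(0).round(1),q.max(0).round(1))
q=proj(b,np.c_[c*.0185+[.544,-.134],0*th+.022]);print('body at rim pred',q.min(0).round(1),q.max(0).round(1))
cream=((g.mean(2)>150)&(g[...,0]-g[...,2]>18)).astype(np.uint8)[205:240,225:265]
n,l,st,ce=cv2.connectedComponentsWithStats(cream)
for i in range(1,n):
    if st[i,4]>20: print('cream',st[i]+[225,205,0,0,0],ce[i]+[225,205])
print('col245',g[195:240,245].mean(1).round().astype(int))
print('row213',g[213,228:262].mean(1).round().astype(int))
E
```

```text
t 16.9 pos [ 0.5457 -0.1353  0.2071] jaw 20.06 w 0.0597 F [-0.1 -1.1 -0.4] q [ 0.58  0.35 -0.56  1.81  0.22  1.03  0.29]
row [0.106, -0.286, 0.046] [0.001, 0.001, 0.0]
cap top pred [236.8 207.1] [253.1 216.3]
body at rim pred [237.5 224. ] [252.5 233. ]
cream [240 221  13  14 156] [245.97435897 227.8974359 ]
col245 [102  87  82  88  83  87  92  85  84  84  88  82  71  74  75  75  74  73
  73  76  73  40  33  34  36  35  35 116 211 221 220 221 220 221 221 220
 221 220 221 213 191 186  76  69  71]
row213 [11 12 16 15 13 21 16 22 26 22 47 67 73 75 75 75 72 73 72 74 74 76 76 78
 64 41 22 17 18 22 22 20 21 19]
```

```bash
python3 -c "
from bench import r
print(r.hand_in())"
```

```text
the job is handed in; nothing more can be done
None
```

I moved the gauge block from the recess to the memo pad, stood the tall lens case in the freed recess, and handed the job in at about 17 s. No verdict is reported.

**Block on the pad:**
- It went down gently, with a contact force of about 16 N, and was let go at the pad centre.
- The side image taken afterwards showed it at pixel (181.5,154), against (183,153) predicted. I did not look at its flatness again after release; it was level when lifted.

**Case in the recess:**
- The floor was felt at the expected height, with about 2 N of contact at TCP z 0.055.
- After release, the cap's front edge was at side row 216, against 216.3 predicted for an upright, bottomed case. The columns were within about 1 px. The fingers were open and about 150 mm clear.

**Checks that disagreed:**
- **Cameras:** the top and side cameras differed by about 4–6 mm in x. I settled this by gripping the case and using the offset from the case to the recess.
- **Fingertip height:** in the side images the open fingertips looked up to 25 mm higher than the tool data says. The contact forces agreed with the tool data instead.
- **Grip width:** the opening read about 3 mm below the true size of both objects.

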